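# Tip two supply crates to find the stamped one and push it to the dispatch line

### The arm

A 6-joint arm with a two-finger parallel gripper is mounted at the origin on a cart in front of the work surface, level with it; the furniture and walls round the work are solid. World frame = base frame: x ahead of the robot, y to its left, z up, the work surface at z = 0. Lengths are in m, angles in rad, forces in N, time in s.
With the tool pointing down it reaches from about 0.325 to 0.9 m from the base axis. Payload 6.1 kg.
Tool frame: the origin (TCP) lies midway between the tips of the shut fingers; the grasp point (between the pads) lies 19 mm behind it; z points along the fingers, y is the direction in which the jaws open and shut (so a half turn about z gives the same grasp; the last joint's range is limited). The gripper opens to 87 mm and grips with 3 to 60 N. Pads are 19 mm wide; open, the fingers measure 117 mm over their backs; the gripper's body (75 mm by 190 mm) begins 51 mm behind the grasp point.
Start: joints at [1.219, 0.22, 1.526, -0, 1.395, -0.126], TCP at [0.14, 0.609, 0.223] pointing down, gripper open.
Joint ranges: [-2.98, 2.98], [-0.91, 2.08], [0.09, 2.57], [-1.24, 4.39], [0.2, 2.65], [-2.68, 2.68]. Speed limits (rad/s): [2.57, 2.57, 3.01, 3.14, 3.14, 3.14].

### API

Orientations are given as a unit quaternion [w, x, y, z].
In Python, from cell import arm gives the robot as it stands.
- The arm moves only by the tool play_rows, never from a script. Its argument "targets" is a list of rows, each a list of 7 numbers: the turn, a rotation vector about the world's x, y, z in degrees, then the shift along the world's x, y, z in m, then the closure, from 0 (fully open) to 1 (shut). In form: [[rx, ry, rz, x, y, z, fingers], ...]. A call has 1 to 12 rows; each row is the pose to reach, as a shift and turn from the pose commanded when the call began; what a row does not reach only later rows make up. A row lasts 1/12 s, in which the tool goes at most 41.7 mm and 7.16 degrees, less where a joint would pass 70% of its speed; a pose out of reach is approached as far as the arm can. A call with a gripper value outside its range is refused whole. The fingers move at their own pace and stop on an object; "newtons" is the grip in N (left out, the last holds). Time passes only in rows, so rows that repeat a pose let the fingers close. It gives the time, the measured TCP pose, the force and the opening at its end, in the units of the state.
- arm.state(): the state, without advancing time (a new reading comes with each control period).
- arm.snapshot(name): name is "side" or "top" or "wrist"; returns the picture (400x640x3 uint8, blue, green, red); there is no depth.
- arm.get_calibration(name): a dict with "mtx" (3x3 intrinsics, pixels), "eye" and "rotation" of the camera in the world. Camera axes: x right, y down, z forward; pixel columns grow to the right and rows downward; lengths in m; the calibration is good to about 2 mm. A picture is of the moment at which its call begins: read the wrist's pose just before it. get_calibration takes no time and is no camera call; for the wrist camera it gives the pose at the moment of the call.
- arm.hand_in(): hands the job in, once; it reports no verdict.
The state is a dict: "clock": time; "q": joint angles; "joint_vel": joint speeds; "effort": joint torques, N m; "eef_pos": TCP position; "eef_rot": TCP orientation; "force": force on the tool from outside, world axes, zero at the start; "moment": the same for the moment, N m; "opening": finger opening in m.
Only numpy, scipy, OpenCV 4.12 (cv2) and the standard library are available. Lean on these libraries where they do the work, as an engineer would, in place of code of your own. Each camera call takes 0.05 s, during which the arm holds its last target.

### The job

Only one of the two lidded supply crates carries the release stamp on its underside. By pushing with the fingers, tip each crate away from you onto its back so that its underside faces you, then push the stamped one sideways until it lies across the dispatch line, centred on it; leave the other crate lying where it fell. Never lift or carry a crate, and leave the small things round about alone.

Things in the scene. Friction and masses are not known exactly. Their poses are not given: they have to be found in the camera images.
- crate_1: The stamped one of two outwardly identical closed white ribbed crates with clipped lids, rigid, 52 deep (its x) x 90 wide (y) x 90 mm tall (z), 0.2 to 0.45 kg, evenly loaded. Dark round stamp underneath, 40 mm across, a ring with a tick. Origin: centre of the underside; z to the lid, x to its back, away from the robot. Either crate may stand left of the line, the other right of it.
- crate_2: The other crate: same size, weight range, looks and axes, but a blank underside. Lying on its back, a crate has x down, z away from the robot, and its origin 26 mm up in the middle of the face towards the robot; it is then 52 mm high and covers 90 x 90 mm of table.
- crate_1_mid (a point): The middle of the stamped crate, 45 mm above its underside; axes as the crate's. Either crate, pushed away from the robot near the top of its near face (70 to 80 mm up), tips about its far lower edge with little sliding; after about 60 mm of push it goes over by itself.
- crate_2_mid (a point): The middle of the other crate, likewise.
- dispatch_line: The dispatch line: a flat white tape strip stuck on the table, 140 mm long (its x, pointing away from the robot, some 9 degrees to its right), 25 mm wide (its y), with a 75 mm cross bar at each end; no height to speak of. Origin at its middle, on the table. The tank's front face runs square to it, 80 to 105 mm beyond its middle.
- bench_timer: Bystander: round kitchen-type timer, 66 mm across, 44 mm high, at the back left beside the soak tank; origin under its centre.
- cup: Bystander: clear cup, 64 mm across, 53 mm high, at the back left beside the ultrasonic bath; origin under its centre.
- syringe: Bystander: syringe lying near the right edge, 134 mm long (its y), 17 mm high; origin under its middle.
- tweezers: Bystander: tweezers lying at the left beside the ultrasonic bath, 140 mm long (its x), 8 mm high; origin under the middle.
There are look-alikes about, which are no part of the job. What is shaped like the crate_2 but red is not meant.

How it is judged:
By the outcome, as a careful person would: the job done as asked, in the order asked, and still so for the second after the job is handed in, with the robot touching nothing.
It also fails if it takes over 61 s, if anything falls off the work surface, if the arm or the gripper's body presses on something with over 40 N, if the wrist force passes 120 N, or if a joint passes its speed limit or range.

## Working session

There is one attempt and no reset: what is moved stays moved. The work goes in short steps, Python scripts to look and compute and a tool call to move; the robot and the scene stay as the last step left them, time stands still between calls to the robot, and variables do not carry over. Pictures are saved under pics/ and viewed, and the job is handed in when it is done.

Besides the shell and the picture viewer there is one more tool, called after "Request:" by a JSON object that holds its "method" and its "body". play_rows: Moves the arm, as the interface text tells. Its arguments: {"type":"object","properties":{"targets":{"type":"array"},"newtons":{"type":"number"}},"required":["targets"]}

```bash
mkdir -p pics; ls; python3 - <<'E'
from cell import arm
import cv2
s=arm.state();print(s)
for n in("side","top","wrist"):
    c=arm.get_calibration(n);print(n,c)
    cv2.imwrite(f"pics/{n}0.png",arm.snapshot(n))
E
```

```text
pics
{'clock': 0.0, 'q': array([ 1.21893552e+00,  2.21195613e-01,  1.52765130e+00,  1.79990757e-05,
        1.39467703e+00, -1.26072641e-01]), 'joint_vel': array([ 0.00039669, -0.00044592,  0.00118066,  0.0006551 , -0.0016305 ,
        0.00129466]), 'effort': array([ 7.93638046e-04, -4.94603741e+01, -3.87382150e+01,  7.00921495e-02,
        5.68151590e-02, -1.36574326e-04]), 'eef_pos': array([0.13968395, 0.60854469, 0.22143488]), 'eef_rot': array([-2.37174216e-04,  1.12655953e-01,  9.93633586e-01, -9.36107896e-04]), 'force': array([ 0.01481418,  0.51544578, -0.04649873]), 'moment': array([ 0.02670305, -0.03332797,  0.02791437]), 'opening': 0.08693484735878197}
side {'mtx': array([[361.68180229,   0.        , 322.02152407],
       [  0.        , 361.68180229, 194.65901304],
       [  0.        ,   0.        ,   1.        ]]), 'eye': array([-0.04267652, -0.03650458,  0.6699114 ]), 'rotation': array([ 0.25917072, -0.58988031,  0.70576784, -0.29455646])}
top {'mtx': array([[437.49679953,   0.        , 313.15071664],
       [  0.        , 437.49679953, 193.66681002],
       [  0.        ,   0.        ,   1.        ]]), 'eye': array([ 0.49898798, -0.11253829,  1.13733124]), 'rotation': array([ 0.02210463, -0.7000529 ,  0.71290022, -0.03479375])}
wrist {'mtx': array([[317.88480236,   0.        , 317.00807788],
       [  0.        , 317.88480236, 199.64044405],
       [  0.        ,   0.        ,   1.        ]]), 'eye': array([0.06771397, 0.6250908 , 0.38258288]), 'rotation': array([0.10726067, 0.77488033, 0.61723068, 0.08415414])}
```

View pics/side0.png

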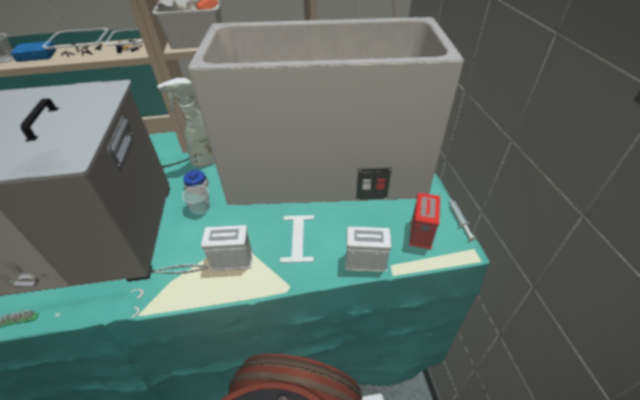

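View pics/top0.png

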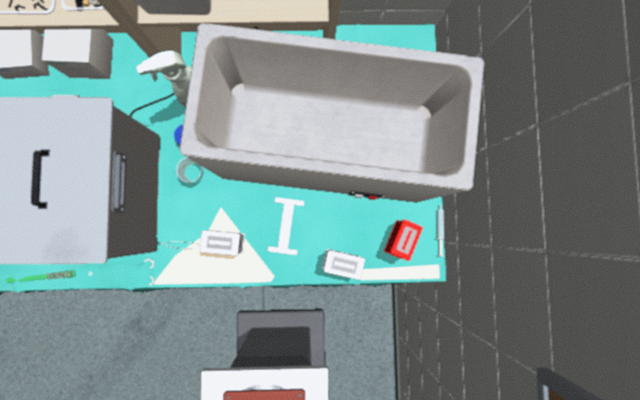

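The side view shows white crates at about (227,247) and (368,249), and the red look-alike at (426,220). The I-shaped line is at about (297,239), with the tank behind it. I'll enlarge these areas next.

```bash
python3 - <<'E'
import cv2
a=cv2.imread("pics/top0.png")[185:295,150:450];cv2.imwrite("pics/topc.png",cv2.resize(a,None,fx=2.66,fy=2.66,interpolation=cv2.INTER_CUBIC))
a=cv2.imread("pics/side0.png")[160:290,190:450];cv2.imwrite("pics/sidec.png",cv2.resize(a,None,fx=3,fy=3,interpolation=cv2.INTER_CUBIC))
E
cat > h.py <<'E'
import numpy as np,cv2
from cell import arm
from scipy.spatial.transform import Rotation as R
def cal(n):
    c=arm.get_calibration(n); q=c["rotation"]
    return c["mtx"],np.array(c["eye"]),R.from_quat([q[1],q[2],q[3],q[0]]).as_matrix()
def px2w(n,u,v,z,C=None):
    K,e,M=C or cal(n); d=M@np.linalg.inv(K)@[u,v,1]; return e+d*(z-e[2])/d[2]
def w2px(n,p,C=None):
    K,e,M=C or cal(n); c=K@(M.T@(np.array(p)-e)); return c[:2]/c[2]
E
```

```text
(no output)
```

View pics/topc.png

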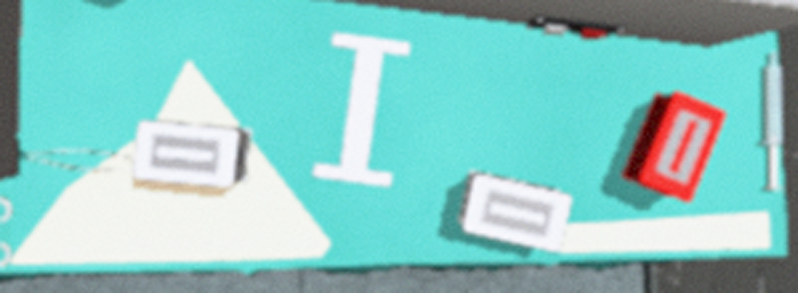

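View pics/sidec.png

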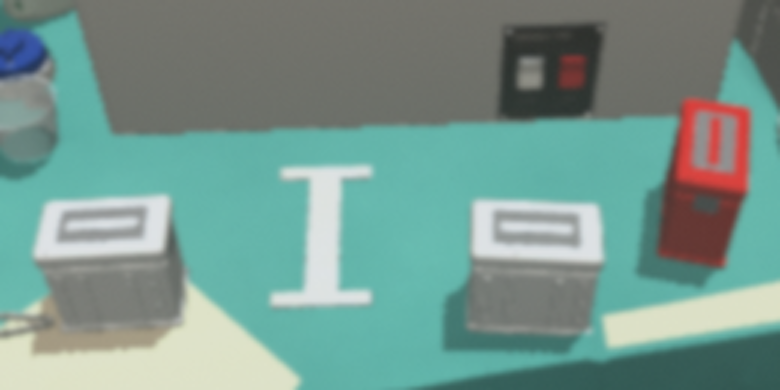

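View pics/wrist0.png

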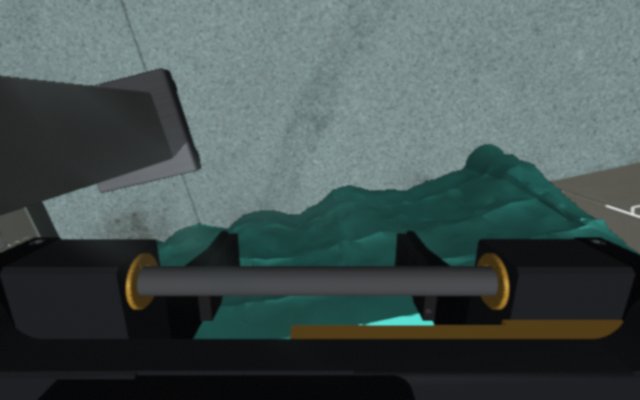

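Candidates are the left white crate (top crop 190,155), the right white crate (515,212), and the red box (690,145), which is excluded. I chose the two white ones, and the crop shows white ribbed bodies with clip lids. Next I'll measure the lid corners (z=0.09) and the tape corners.

```bash
python3 - <<'E'
from h import *
def T(n,pts,z):
    C=cal(n);f,o=((2.66,(150,185)) if n=="top" else (3,(190,160)))
    P=np.array([px2w(n,u/f+o[0],v/f+o[1],z,C)[:2] for u,v in pts]);print(n,z,P.round(3).tolist(),"mean",P.mean(0).round(4));return P
def rep(P):# order: farL,farR,nearR,nearL
    x=((P[0]+P[1])-(P[2]+P[3]))/2; y=((P[0]+P[3])-(P[1]+P[2]))/2
    print("  depth",np.linalg.norm(x).round(3),"w",np.linalg.norm(y).round(3),"yaw x",np.degrees(np.arctan2(x[1],x[0])).round(1),"yaw y",np.degrees(np.arctan2(-y[0],y[1])).round(1))
for n,q in (("top",[[(136,121),(240,127),(234,187),(133,180)],[(472,172),(571,192),(560,250),(465,229)]]),
            ("side",[[(44,204),(169,197),(166,253),(36,262)],[(474,202),(599,206),(602,262),(471,259)]])):
    for p in q: rep(T(n,p,.09))
rep(T("top",[(335,33),(410,43),(391,187),(314,175)],0))
rep(T("side",[(280,170),(373,167),(372,304),(270,305)],0))
# tank face base, side
T("side",[(113,133),(680,117)],0)
T("side",[(660,260),(724,266)],0)
T("side",[(683,104),(747,108),(742,190),(677,180)],.09)
T("side",[(50,327),(184,323)],0);T("side",[(467,332),(592,333)],0)
E
```

```text
top 0.09 [[0.5, 0.136], [0.493, 0.043], [0.44, 0.049], [0.448, 0.138]] mean [0.4703 0.0914]
  depth 0.053 w 0.091 yaw x -4.4 yaw y -4.7
top 0.09 [[0.449, -0.164], [0.43, -0.252], [0.379, -0.241], [0.399, -0.156]] mean [ 0.414  -0.2031]
  depth 0.051 w 0.088 yaw x -10.4 yaw y -13.0
side 0.09 [[0.501, 0.134], [0.491, 0.046], [0.44, 0.05], [0.449, 0.136]] mean [0.4704 0.0917]
  depth 0.051 w 0.088 yaw x -2.9 yaw y -6.0
side 0.09 [[0.446, -0.166], [0.427, -0.251], [0.379, -0.238], [0.397, -0.153]] mean [ 0.4123 -0.2017]
  depth 0.05 w 0.087 yaw x -15.1 yaw y -12.7
top 0 [[0.582, -0.037], [0.571, -0.11], [0.432, -0.089], [0.445, -0.015]] mean [ 0.5077 -0.0627]
  depth 0.14 w 0.075 yaw x -8.8 yaw y -9.3
side 0 [[0.587, -0.033], [0.576, -0.111], [0.438, -0.089], [0.451, -0.013]] mean [ 0.513  -0.0615]
  depth 0.139 w 0.077 yaw x -8.8 yaw y -9.0
side 0 [[0.658, 0.106], [0.585, -0.384]] mean [ 0.6215 -0.139 ]
side 0 [[0.438, -0.313], [0.424, -0.359]] mean [ 0.4308 -0.3365]
side 0.09 [[0.513, -0.345], [0.5, -0.391], [0.422, -0.354], [0.44, -0.313]] mean [ 0.4689 -0.3507]
side 0 [[0.461, 0.149], [0.447, 0.051]] mean [0.4539 0.1   ]
side 0 [[0.401, -0.153], [0.383, -0.242]] mean [ 0.3921 -0.1977]
```

```bash
python3 - <<'E'
from h import *
print(px2w("side",150,275,0),px2w("top",158,255,0),px2w("top",108,262,.25),px2w("top",108,262,.3))
q=arm.state()["eef_rot"];r=R.from_quat([q[1],q[2],q[3],q[0]]).as_matrix();print(r.round(3))
E
```

```text
[0.46790045 0.27127003 0.        ] [0.4397781  0.26691158 0.        ] [0.44091342 0.2824578  0.25      ] [0.44418585 0.26020026 0.3       ]
[[-0.975  0.224 -0.001]
 [ 0.224  0.975 -0.001]
 [ 0.    -0.002 -1.   ]]
```

Request:
{"method": "play_rows", "body": {"targets": [[0,0,4,0.04,-0.09,0,0.5],[0,0,8,0.08,-0.18,0,0.5],[0,0,8,0.12,-0.27,0,0.5],[0,0,8,0.16,-0.36,0,0.5],[0,0,8,0.16,-0.36,0,0.5],[0,0,8,0.16,-0.36,0,0.5],[0,0,8,0.16,-0.36,0,0.5],[0,0,8,0.16,-0.36,0,0.5],[0,0,8,0.16,-0.36,0,0.5],[0,0,8,0.16,-0.36,0,0.5],[0,0,8,0.16,-0.36,0,0.5],[0,0,8,0.16,-0.36,0,0.5]]}}

```text
clock: 1.15
eef_pos: [0.3003, 0.2484, 0.2226]
eef_rot: [0.0, 0.045, 0.999, 0.0]
force: [-0.6, 0.7, -0.1]
opening: 0.0436
```

Request:
{"method": "play_rows", "body": {"targets": [[0,0,0,0.02,-0.04,0,0.5],[0,0,0,0.04,-0.08,0,0.5],[0,0,0,0.07,-0.11,0,0.5],[0,0,0,0.1,-0.14,0,0.5],[0,0,0,0.105,-0.152,-0.03,0.5],[0,0,0,0.105,-0.152,-0.07,0.5],[0,0,0,0.105,-0.152,-0.11,0.5],[0,0,0,0.105,-0.152,-0.148,0.5],[0,0,0,0.105,-0.152,-0.148,0.5],[0,0,0,0.105,-0.152,-0.148,0.5]]}}

```text
clock: 1.98
eef_pos: [0.4026, 0.098, 0.0729]
eef_rot: [-0.003, 0.042, 0.999, -0.0]
force: [-0.1, 0.6, 0.3]
opening: 0.0436
```

```bash
python3 - <<'E'
from h import *
s=arm.state();print(s["eef_pos"],s["force"])
a=arm.snapshot("side")[160:290,150:410];cv2.imwrite("pics/s1.png",cv2.resize(a,None,fx=3,fy=3,interpolation=cv2.INTER_CUBIC))
E
```

```text
[0.40262123 0.09799083 0.07293144] [-0.08681061  0.63622009  0.33234821]
```

View pics/s1.png

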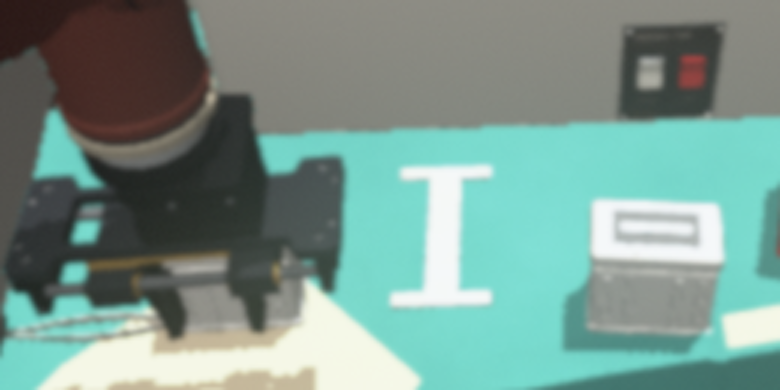

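The two fingers stand about 30 mm in front of the left crate's near face, centred on it. Now the tipping push, along the crate's x.

Request:
{"method": "play_rows", "body": {"targets": [[0,0,0,0.012,-0.001,0.002,0.5],[0,0,0,0.024,-0.002,0.002,0.5],[0,0,0,0.032,-0.003,0.002,0.5],[0,0,0,0.04,-0.004,0.002,0.5],[0,0,0,0.048,-0.004,0.002,0.5],[0,0,0,0.056,-0.005,0.002,0.5],[0,0,0,0.064,-0.006,0.002,0.5],[0,0,0,0.071,-0.006,0.002,0.5],[0,0,0,0.078,-0.007,0.002,0.5],[0,0,0,0.085,-0.007,0.002,0.5],[0,0,0,0.09,-0.008,0.002,0.5],[0,0,0,0.094,-0.008,0.002,0.5]]}}

```text
clock: 3.03
eef_pos: [0.4995, 0.0889, 0.0763]
eef_rot: [-0.0, 0.043, 0.999, -0.0]
force: [-0.1, 0.5, -0.1]
opening: 0.0433
```

```bash
python3 - <<'E'
from h import *
a=arm.snapshot("side")[160:290,150:410];cv2.imwrite("pics/s2.png",cv2.resize(a,None,fx=3,fy=3,interpolation=cv2.INTER_CUBIC))
E
```

```text
(no output)
```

View pics/s2.png

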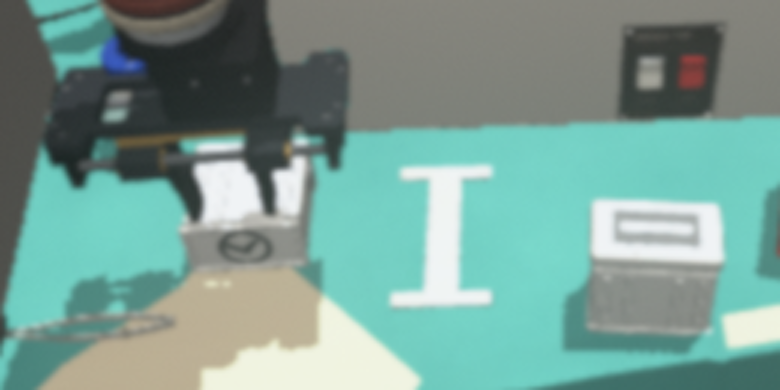

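The left crate has fallen on its back and its underside shows the ring with the tick at (245,245), so it is crate_1. I'll withdraw and tip the right crate too.

Request:
{"method": "play_rows", "body": {"targets": [[0,0,0,0,0,0.04,0.5],[0,0,0,-0.035,0,0.06,0.5],[0,0,-4,-0.07,-0.01,0.06,0.5],[0,0,-8,-0.1,-0.03,0.06,0.5],[0,0,-8,-0.12,-0.067,0.06,0.5],[0,0,-8,-0.13,-0.107,0.06,0.5],[0,0,-8,-0.14,-0.147,0.06,0.5],[0,0,-8,-0.15,-0.187,0.06,0.5],[0,0,-8,-0.15,-0.227,0.06,0.5],[0,0,-8,-0.15,-0.265,0.04,0.5],[0,0,-8,-0.15,-0.277,0.01,0.5],[0,0,-8,-0.15,-0.277,-0.001,0.5]]}}

```text
clock: 4.08
eef_pos: [0.3475, -0.1902, 0.0733]
eef_rot: [-0.001, 0.115, 0.993, 0.0]
force: [-0.5, 1.5, -0.7]
opening: 0.0433
```

```bash
python3 - <<'E'
from h import *
a=arm.snapshot("side")[160:290,210:470];cv2.imwrite("pics/s3.png",cv2.resize(a,None,fx=3,fy=3,interpolation=cv2.INTER_CUBIC))
print(arm.state()["eef_pos"])
E
```

```text
[ 0.34617374 -0.18763595  0.07163203]
```

View pics/s3.png

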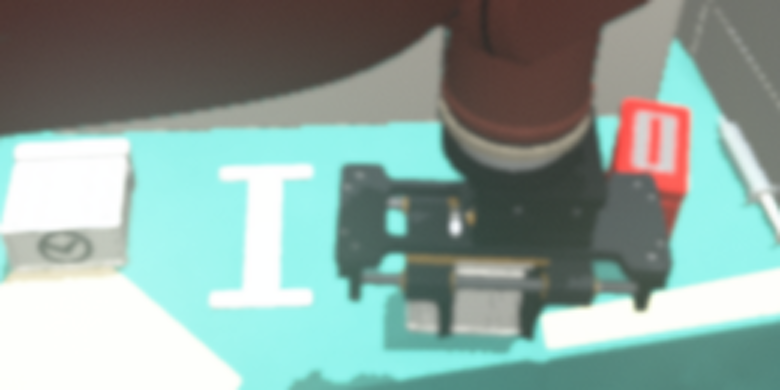

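The fingers are in front of the right crate. Measured TCP y is -0.188, and the crate's centre line there is at -0.187. The apparent offset in the picture is parallax. Pushing now.

Request:
{"method": "play_rows", "body": {"targets": [[0,0,0,0.012,-0.003,0.002,0.5],[0,0,0,0.023,-0.005,0.002,0.5],[0,0,0,0.031,-0.007,0.002,0.5],[0,0,0,0.039,-0.009,0.002,0.5],[0,0,0,0.047,-0.011,0.002,0.5],[0,0,0,0.055,-0.013,0.002,0.5],[0,0,0,0.063,-0.014,0.002,0.5],[0,0,0,0.07,-0.016,0.002,0.5],[0,0,0,0.077,-0.018,0.002,0.5],[0,0,0,0.083,-0.019,0.002,0.5],[0,0,0,0.088,-0.02,0.002,0.5],[0,0,0,0.093,-0.021,0.002,0.5]]}}

```text
clock: 5.13
eef_pos: [0.4423, -0.2089, 0.0774]
eef_rot: [-0.0, 0.113, 0.994, 0.0]
force: [0.2, 0.5, 0.1]
opening: 0.0435
```

```bash
python3 - <<'E'
from h import *
a=arm.snapshot("side")[160:290,210:470];cv2.imwrite("pics/s4.png",cv2.resize(a,None,fx=3,fy=3,interpolation=cv2.INTER_CUBIC))
E
```

```text
(no output)
```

View pics/s4.png

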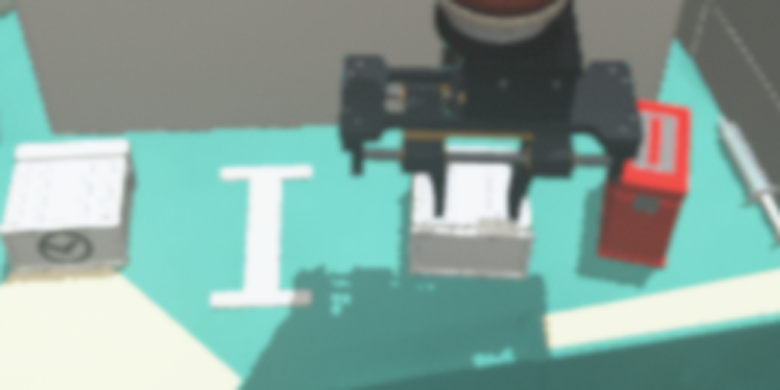

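The right crate lies on its back with a blank underside. I'll withdraw and then measure the lying crates, the cup and the bath.

Request:
{"method": "play_rows", "body": {"targets": [[0,0,0,0,0,0.04,1],[0,0,0,-0.03,0,0.06,1],[0,0,0,-0.06,0.01,0.08,1],[0,0,0,-0.09,0.02,0.1,1],[0,0,0,-0.09,0.02,0.1,1]]}}

```text
clock: 5.6
eef_pos: [0.3505, -0.1889, 0.1821]
eef_rot: [0.003, 0.113, 0.994, -0.002]
force: [0.2, -0.7, 0.1]
opening: 0.0177
```

```bash
python3 - <<'E'
from h import *
a=arm.snapshot("side");cv2.imwrite("pics/side5.png",a);a=a[160:290,140:400];cv2.imwrite("pics/s5.png",cv2.resize(a,None,fx=3,fy=3,interpolation=cv2.INTER_CUBIC))
a=arm.snapshot("top");cv2.imwrite("pics/top5.png",a);a=a[140:290,100:366];cv2.imwrite("pics/t5.png",cv2.resize(a,None,fx=3,fy=3,interpolation=cv2.INTER_CUBIC))
print(arm.state()["eef_pos"],arm.state()["opening"])
E
```

```text
[ 0.35226821 -0.1894334   0.17907779] 0.010190942371638326
```

View pics/s5.png

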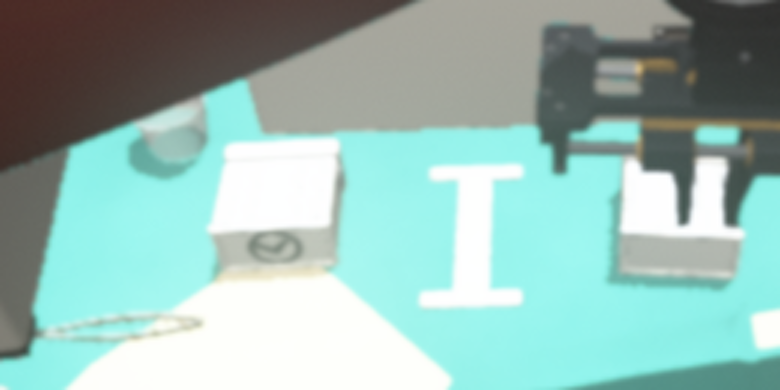

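View pics/t5.png

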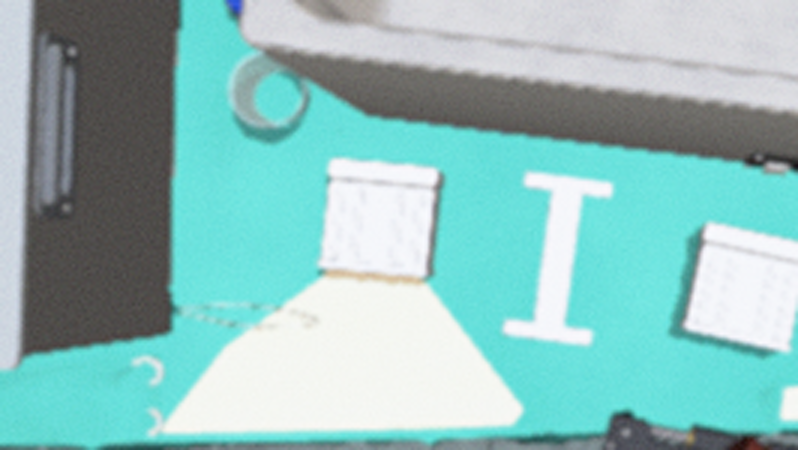

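```bash
python3 - <<'E'
from h import *
def T(n,pts,z):
    C=cal(n);f,o=((3,(100,140)) if n=="top" else (3,(140,160)))
    P=np.array([px2w(n,u/f+o[0],v/f+o[1],z,C)[:2] for u,v in pts]);print(n,z,P.round(3).tolist(),"mean",P.mean(0).round(4));return P
def rep(P):
    x=((P[0]+P[1])-(P[2]+P[3]))/2; y=((P[0]+P[3])-(P[1]+P[2]))/2
    print("  depth",np.linalg.norm(x).round(3),"w",np.linalg.norm(y).round(3),"yaw x",np.degrees(np.arctan2(x[1],x[0])).round(1),"yaw y",np.degrees(np.arctan2(-y[0],y[1])).round(1))
rep(T("top",[(329,160),(440,168),(430,278),(322,273)],.052))
rep(T("side",[(228,142),(338,140),(338,236),(211,231)],.052))
rep(T("top",[(526,172),(612,184),(591,344),(503,332)],0))
T("top",[(231,95),(308,97),(268,128)],.05)
T("top",[(172,330),(179,0)],0)
T("top",[(367,112),(760,162)],0)
E
```

```text
top 0.052 [[0.592, 0.124], [0.583, 0.032], [0.493, 0.041], [0.499, 0.129]] mean [0.5417 0.0816]
  depth 0.092 w 0.09 yaw x -4.5 yaw y -4.5
side 0.052 [[0.599, 0.123], [0.585, 0.036], [0.485, 0.039], [0.507, 0.131]] mean [0.5439 0.0822]
  depth 0.096 w 0.092 yaw x -3.6 yaw y -11.5
top 0 [[0.583, -0.035], [0.571, -0.11], [0.434, -0.089], [0.445, -0.014]] mean [ 0.5081 -0.062 ]
  depth 0.139 w 0.076 yaw x -8.6 yaw y -8.9
top 0.05 [[0.647, 0.205], [0.645, 0.142], [0.619, 0.174]] mean [0.6371 0.1737]
top 0 [[0.453, 0.269], [0.739, 0.265]] mean [0.5955 0.2671]
top 0 [[0.637, 0.102], [0.588, -0.239]] mean [ 0.6126 -0.0683]
```

```bash
python3 - <<'E'
from h import *
K,e,M=cal("top")
for u,v in((60/3+100,215/3+140),(75/3+100,50/3+140)):
    d=M@np.linalg.inv(K)@[u,v,1]
    for y in(.265,.235): print(y,(e+d*(y-e[1])/d[1]).round(3))
q=arm.state()["eef_rot"];print(np.degrees(2*np.arctan2(q[1],q[2])), arm.state()["eef_pos"])
a=np.radians(-5);print((R.from_rotvec(15*np.array([np.cos(a),np.sin(a),0]),degrees=True)*R.from_euler("z",8,degrees=True)).as_rotvec(degrees=True))
E
```

```text
0.265 [0.541 0.265 0.239]
0.235 [0.538 0.235 0.31 ]
0.265 [0.658 0.265 0.219]
0.235 [0.645 0.235 0.292]
12.986274067466917 [ 0.35226821 -0.1894334   0.17907779]
[14.82731143 -2.34841542  7.95422549]
```

Request:
{"method": "play_rows", "body": {"targets": [[0,0,2,0,0.04,0.01,1],[0,0,4,0,0.08,0.02,1],[0,0,6,0,0.12,0.02,1],[0,0,8,0,0.16,0.02,1],[4,-0.6,8,0,0.2,0.02,1],[8,-1.2,8,0,0.24,0.02,1],[12,-1.9,8,0.02,0.27,0.02,1],[14.8,-2.3,8,0.05,0.3,0.02,1],[14.8,-2.3,8,0.08,0.32,0,1],[14.8,-2.3,8,0.12,0.335,0,1],[14.8,-2.3,8,0.15,0.35,0,1],[14.8,-2.3,8,0.15,0.35,0,1]]}}

```text
clock: 6.7
eef_pos: [0.5055, 0.1634, 0.1738]
eef_rot: [0.003, 0.042, 0.991, 0.131]
force: [-1.0, -0.3, -0.1]
opening: 0.0004
```

Request:
{"method": "play_rows", "body": {"targets": [[0,0,0,0.025,0,0,1],[0,0,0,0.045,-0.001,-0.03,1],[0,0,0,0.045,-0.001,-0.06,1],[0,0,0,0.045,-0.001,-0.09,1],[0,0,0,0.045,-0.001,-0.11,1],[0,0,0,0.045,-0.001,-0.11,1]]}}

```text
clock: 7.2
eef_pos: [0.5421, 0.1601, 0.0601]
eef_rot: [-0.001, 0.043, 0.991, 0.13]
force: [-1.0, 0.2, -0.5]
opening: 0.0003
```

```bash
python3 - <<'E'
from h import *
a=arm.snapshot("side")[100:290,120:386];cv2.imwrite("pics/s6.png",cv2.resize(a,None,fx=3,fy=3,interpolation=cv2.INTER_CUBIC))
print(arm.state()["eef_pos"],arm.state()["force"])
E
```

```text
[0.54387826 0.16028073 0.06311451] [-0.57591813 -0.70180921 -0.0147982 ]
```

View pics/s6.png

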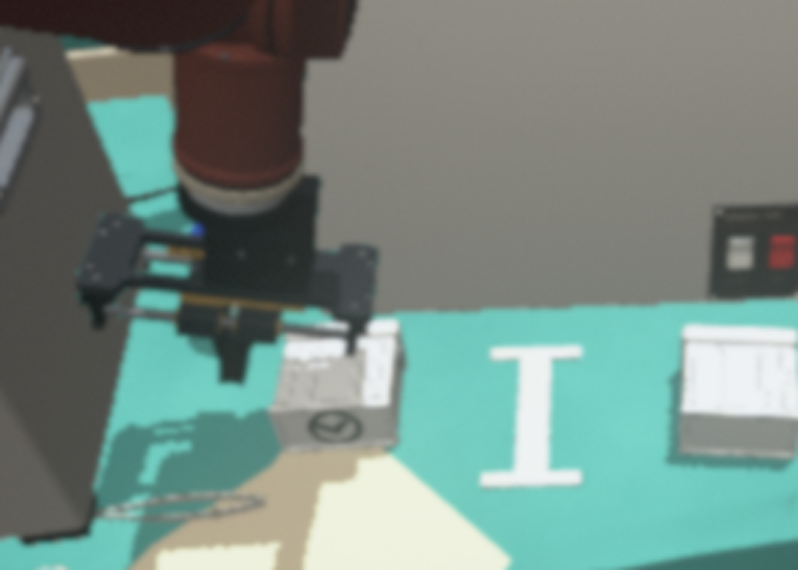

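The fingers are left of the crate and clear. The gripper's hook-like end at (355,345) hangs over the crate, so I'll reduce the tilt to 10° and not go as low (z 0.036).

Request:
{"method": "play_rows", "body": {"targets": [[-2.5,0.2,0,0.002,0,0,1],[-5,0.4,0,0.003,0,-0.01,1],[-5,0.4,0,0.004,0,-0.02,1],[-5,0.4,0,0.004,0,-0.026,1],[-5,0.4,0,0.004,0,-0.026,1]]}}

```text
clock: 7.67
eef_pos: [0.5499, 0.1603, 0.0402]
eef_rot: [0.003, 0.042, 0.995, 0.087]
force: [-0.3, -0.5, -1.1]
opening: 0.0005
```

```bash
python3 - <<'E'
from h import *
a=arm.snapshot("side")[160:290,120:386];cv2.imwrite("pics/s7.png",cv2.resize(a,None,fx=3,fy=3,interpolation=cv2.INTER_CUBIC))
print(arm.state()["eef_pos"],arm.state()["force"])
E
```

```text
[0.55014934 0.16004895 0.04078469] [-0.20689491  0.66372927  0.22498209]
```

View pics/s7.png

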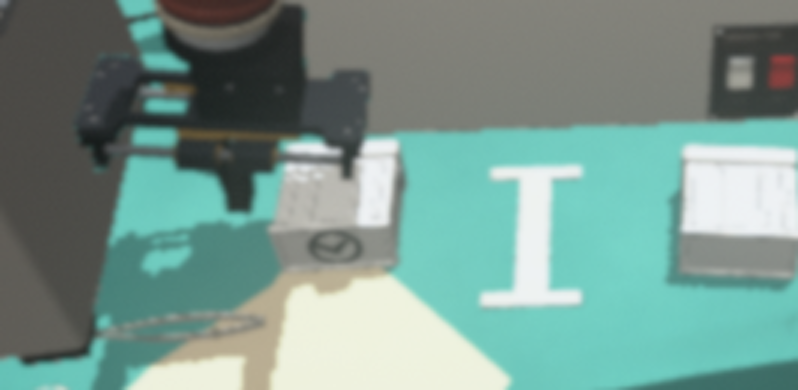

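Request:
{"method": "play_rows", "body": {"targets": [[0,0,0,0,0,-0.006,1],[0,0,0,0,-0.003,-0.01,1],[0,0,0,-0.001,-0.01,-0.01,1],[0,0,-0.4,-0.003,-0.02,-0.01,1],[0,0,-0.8,-0.005,-0.03,-0.01,1],[0,0,-1.2,-0.007,-0.04,-0.01,1],[0,0,-1.6,-0.009,-0.051,-0.01,1],[0,0,-2,-0.012,-0.062,-0.01,1],[0,0,-2.4,-0.014,-0.073,-0.01,1],[0,0,-2.8,-0.016,-0.084,-0.01,1],[0,0,-3.2,-0.018,-0.093,-0.01,1],[0,0,-3.5,-0.02,-0.1,-0.01,1]]}}

```text
clock: 8.72
eef_pos: [0.5309, 0.0589, 0.0317]
eef_rot: [0.007, 0.074, 0.994, 0.086]
force: [0.9, 2.4, -0.1]
opening: 0.0008
```

```bash
python3 - <<'E'
from h import *
a=arm.snapshot("side")[160:290,190:450];cv2.imwrite("pics/s8.png",cv2.resize(a,None,fx=3,fy=3,interpolation=cv2.INTER_CUBIC))
a=arm.snapshot("top")[180:280,150:350];cv2.imwrite("pics/t8.png",cv2.resize(a,None,fx=4,fy=4,interpolation=cv2.INTER_CUBIC))
print(arm.state()["eef_pos"],arm.state()["force"])
E
```

```text
[0.53084966 0.05867324 0.03160382] [0.41301275 0.39272959 0.51265088]
```

View pics/s8.png

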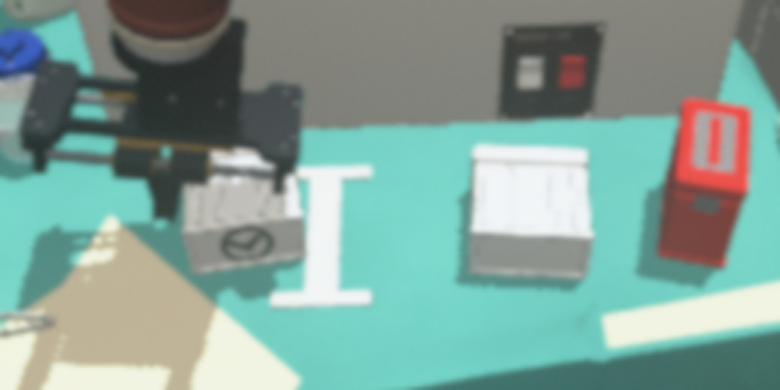

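View pics/t8.png

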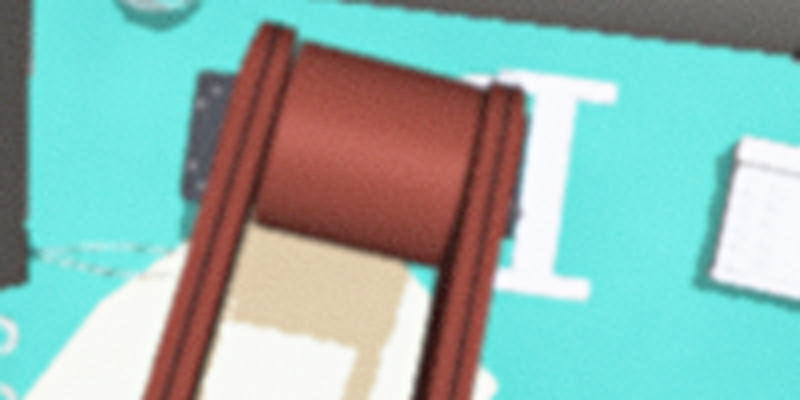

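```bash
python3 - <<'E'
from h import *
for pts,z in(([(196,272),(305,260)],0),([(184,237),(303,222)],.052)):
    P=np.array([px2w("side",u/3+190,v/3+160,z)[:2] for u,v in pts]);d=P[0]-P[1];print(P.round(3),np.linalg.norm(d),np.degrees(np.arctan2(-d[0],d[1])))
    print("centre",P.mean(0)+.045*np.array([d[1],-d[0]])/np.linalg.norm(d))
E
```

```text
[[ 0.492  0.04 ]
 [ 0.488 -0.044]] 0.0841898790780279 -2.6575353419999574
centre [ 0.53537268 -0.00375176]
[[ 0.485  0.042]
 [ 0.483 -0.046]] 0.08748585309752227 -1.2726312842835026
centre [ 0.52870498 -0.00285584]
```

The crate has come along to about (0.532, -0.003) but turned to a yaw near -2°, against the line's -9°. I'll move the contact farther from the robot on its left face, so the push turns it back.

Request:
{"method": "play_rows", "body": {"targets": [[0,0,0,0.001,0.008,0,1],[0,0,0,0.014,0.01,0,1],[0,0,0,0.026,0.008,0,1],[0,0,0,0.026,0.003,0,1],[0,0,0,0.026,-0.004,0,1],[0,0,0,0.025,-0.012,0,1],[0,0,0,0.023,-0.02,0,1],[0,0,0,0.021,-0.028,0,1],[0,0,0,0.019,-0.034,0,1],[0,0,0,0.018,-0.038,0,1]]}}

```text
clock: 9.65
eef_pos: [0.5483, 0.0211, 0.0315]
eef_rot: [0.006, 0.073, 0.994, 0.087]
force: [0.8, 2.5, 0.7]
opening: 0.0007
```

```bash
python3 - <<'E'
from h import *
a=arm.snapshot("side")[160:290,190:450];cv2.imwrite("pics/s9.png",cv2.resize(a,None,fx=3,fy=3,interpolation=cv2.INTER_CUBIC))
print(arm.state()["eef_pos"],arm.state()["force"])
E
```

```text
[0.54831912 0.02066563 0.03146915] [ 0.5196008  -0.55216492  0.32311833]
```

View pics/s9.png

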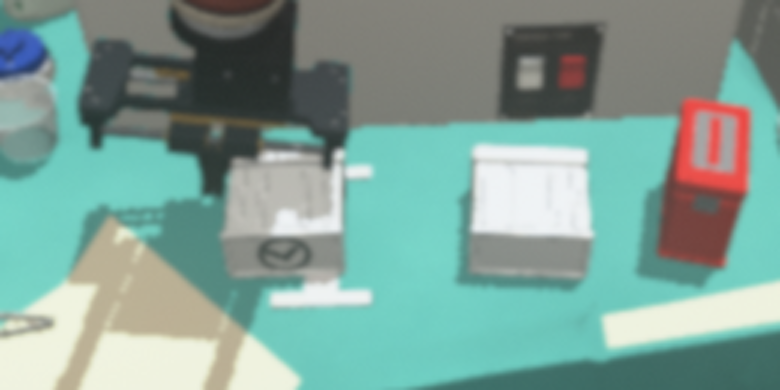

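```bash
cat > m.py <<'E'
from h import *
def front(bot,top,f=3,o=(190,160)):
    for pts,z in((bot,0),(top,.052)):
        P=np.array([px2w("side",u/f+o[0],v/f+o[1],z)[:2] for u,v in pts]);d=P[0]-P[1];print(P.round(3).tolist(),np.linalg.norm(d).round(3),"yaw",np.degrees(np.arctan2(-d[0],d[1])).round(1),"centre",(P.mean(0)+.045*np.array([d[1],-d[0]])/np.linalg.norm(d)).round(4))
E
python3 -c "
from m import *
front([(231,277),(343,275)],[(222,236),(344,236)])"
```

```text
[[0.483, 0.014], [0.469, -0.071]] 0.086 yaw -9.3 centre [ 0.5201 -0.0357]
[[0.48, 0.014], [0.464, -0.074]] 0.09 yaw -10.6 centre [ 0.5164 -0.038 ]
```

Yaw is now about -10° and the centre about (0.518, -0.037). The remaining (-9, -25) mm I'll push with the contact nearer the middle.

Request:
{"method": "play_rows", "body": {"targets": [[0,0,0,0,0.007,0,1],[0,0,0,-0.01,0.01,0,1],[0,0,0,-0.012,0.005,0,1],[0,0,0,-0.013,0,0,1],[0,0,0,-0.015,-0.006,0,1],[0,0,0,-0.017,-0.012,0,1],[0,0,0,-0.019,-0.018,0,1],[0,0,0,-0.021,-0.023,0,1],[0,0,0,-0.021,-0.023,0,1]]}}

```text
clock: 10.45
eef_pos: [0.5278, -0.0022, 0.0316]
eef_rot: [0.006, 0.073, 0.994, 0.086]
force: [-0.2, 0.4, -0.3]
opening: 0.0007
```

```bash
python3 - <<'E'
from h import *
a=arm.snapshot("side")[160:290,190:450];cv2.imwrite("pics/s10.png",cv2.resize(a,None,fx=3,fy=3,interpolation=cv2.INTER_CUBIC))
print(arm.state()["eef_pos"],arm.state()["force"])
E
```

```text
[ 0.52792259 -0.00188928  0.03157502] [0.28284816 0.30453734 0.2095436 ]
```

View pics/s10.png

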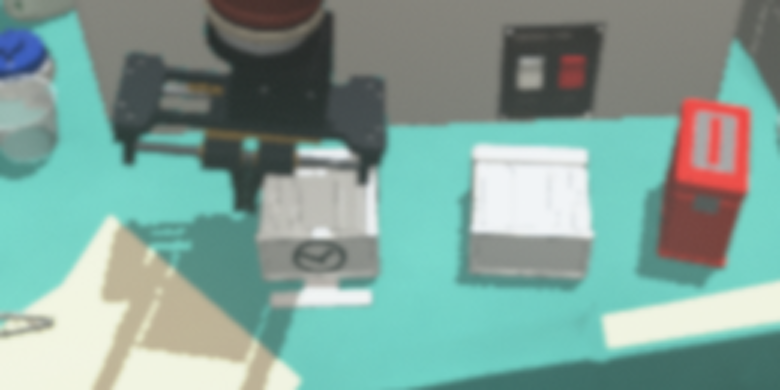

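Request:
{"method": "play_rows", "body": {"targets": [[0,0,0,0.002,0.012,0,1],[0,0,0,0.003,0.02,0.02,1],[0,0,0,0.003,0.02,0.06,1],[0,0,0,0.003,0.02,0.1,1],[0,0,0,-0.03,0.03,0.13,1],[-5,0,0,-0.07,0.05,0.15,1],[-10,0,0,-0.11,0.08,0.15,1],[-10,0,0,-0.15,0.11,0.15,1],[-10,0,0,-0.18,0.14,0.15,1],[-10,0,0,-0.19,0.18,0.15,1],[-10,0,0,-0.2,0.21,0.15,1],[-10,0,0,-0.2,0.21,0.15,1]]}}

```text
clock: 11.5
eef_pos: [0.3252, 0.2134, 0.182]
eef_rot: [0.013, 0.07, 0.997, 0.001]
force: [0.7, 0.5, -0.0]
opening: 0.0003
```

```bash
python3 - <<'E'
from h import *
a=arm.snapshot("side")[160:290,190:450];cv2.imwrite("pics/s11.png",cv2.resize(a,None,fx=3,fy=3,interpolation=cv2.INTER_CUBIC))
a=arm.snapshot("top")[180:280,200:400];cv2.imwrite("pics/t11.png",cv2.resize(a,None,fx=4,fy=4,interpolation=cv2.INTER_CUBIC))
print(arm.state()["eef_pos"],arm.state()["force"])
E
```

```text
[0.32645134 0.21178818 0.18184778] [ 0.50189884 -0.70273727  0.36594402]
```

View pics/s11.png

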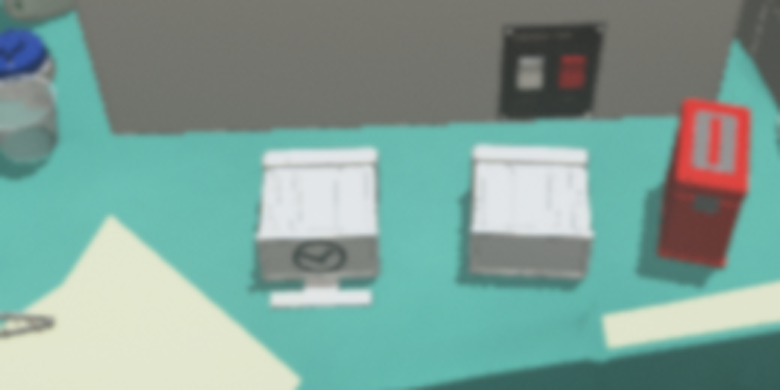

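View pics/t11.png

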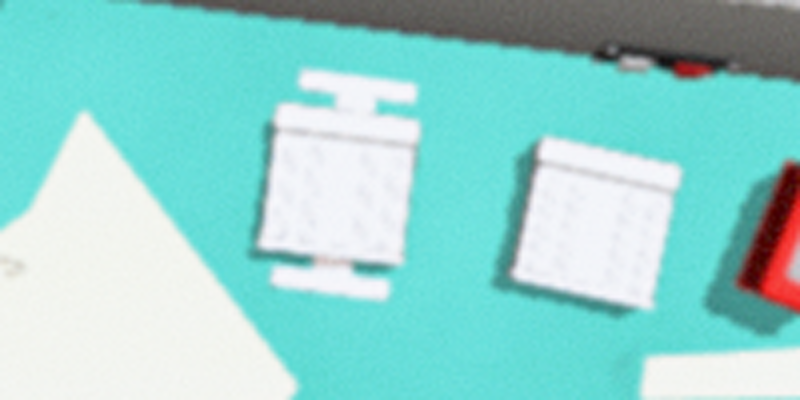

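```bash
python3 - <<'E'
from m import *
def T(n,pts,z,f,o):
    C=cal(n);P=np.array([px2w(n,u/f+o[0],v/f+o[1],z,C)[:2] for u,v in pts])
    x=((P[0]+P[1])-(P[2]+P[3]))/2; y=((P[0]+P[3])-(P[1]+P[2]))/2
    print(P.mean(0).round(4),"depth",np.linalg.norm(x).round(3),"w",np.linalg.norm(y).round(3),"yaw",np.degrees(np.arctan2(x[1],x[0])).round(1),np.degrees(np.arctan2(-y[0],y[1])).round(1))
T("top",[(275,103),(420,122),(402,265),(257,249)],.052,4,(200,180))
T("top",[(300,68),(418,86),(388,301),(270,283)],0,4,(200,180))
T("side",[(262,153),(378,149),(379,238),(257,239)],.052,3,(190,160))
front([(264,280),(378,278)],[(257,239),(379,238)])
E
```

```text
[ 0.5071 -0.0609] depth 0.09 w 0.09 yaw -7.9 -7.9
[ 0.5078 -0.062 ] depth 0.14 w 0.077 yaw -8.8 -9.7
[ 0.5089 -0.0607] depth 0.088 w 0.09 yaw -7.9 -9.0
[[0.475, -0.011], [0.461, -0.097]] 0.087 yaw -9.3 centre [ 0.5124 -0.061 ]
[[0.473, -0.011], [0.457, -0.099]] 0.089 yaw -10.0 centre [ 0.5095 -0.0625]
```

The crate is within about 1–2 mm and 1–2° of the line's middle in both cameras. The other crate is still where it fell and the bystanders look untouched.

```bash
python3 -c "
from cell import arm
print(arm.hand_in())"
```

```text
the job is handed in; nothing more can be done
None
```

Both crates are on their backs, and the stamped one lies across the dispatch line, centred on it. I handed the job in at about 11.6 s.

- **Tipping:** I tipped the left crate first. Its underside showed the ring with the tick, so it is crate_1. I then tipped the right one, which was blank, and left it where it fell.
- **Pushing:** I pushed crate_1 sideways with the shut fingers in three short pushes. After the first it had turned to a yaw of about -2° instead of the line's -9°. A push at a point farther along its left side brought it back.
- **Last checks with the arm clear:**

| | Centre (x, y), m | Yaw |
|---|---|---|
| Crate, top camera | (0.507, -0.061) | -8° |
| Crate, side camera | (0.509 to 0.512, -0.061 to -0.063) | -8 to -10° |
| Line, top camera | (0.508, -0.062) | -9° |

- **Disagreements:** The two cameras differed by up to 5 mm in x. My measured tank distance, roughly 105 to 120 mm beyond the line's middle, is at or past the upper end of the stated 80 to 105 mm. I kept clear of the tank.
- **Surroundings:** The wrist force readings I took stayed below 3 N. In the last pictures the cup, the tweezers (partly in view) and the red box looked undisturbed. The timer and syringe were not clearly in view, and the arm did not go near them.

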